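Tip the dried tube racks back onto their bases

ROBOT

A 6-joint arm with a two-finger parallel gripper is mounted at the origin on the work surface. World frame = base frame: x ahead of the robot, y to its left, z up, the work surface at z = 0. Lengths are in mm, angles in rad, forces in N, time in s.
With the tool pointing down it reaches from about 325 to 850 mm from the base axis. Payload 4.4 kg.
Tool frame: the origin (TCP) lies at the very end of the fingers, on their centre line; the grasp point (between the pads) lies 19 mm behind it; z points along the fingers, y is the line along which they close (so a half turn about z gives the same grasp; the last joint's range is limited). The gripper opens to 94 mm and grips with 3 to 60 N. Pads are 16 mm wide; open, the fingers measure 119 mm over their backs; the gripper's body (75 mm by 177 mm) begins 78 mm behind the grasp point.
Start: joints at [1.042, 0.207, 1.542, -0, 1.393, -0.15], TCP at [212.648, 534.236, 205.447] pointing down, gripper open.
Joint ranges: [-2.73, 2.73], [-0.86, 2.22], [0.23, 2.46], [-1.11, 4.25], [0.08, 2.63], [-2.82, 2.82]. Speed limits (rad/s): [2.79, 2.79, 3.14, 3.14, 3.14, 3.14].

INTERFACE

Orientations are given as a rotation vector (axis times angle).
In Python, from cell import manip gives the robot as it stands.
- The arm moves only by the shell command python3 -m inch 'ROWS' [FORCE]. ROWS is JSON, a list that holds one entry, the list of rows, each a list of 7 numbers: the shift along the tool's x, y, z in cm, then the turn, a rotation vector about the tool's x, y, z in rad, then the opening, from 0 (shut) to 1 (fully open). A call has 1 to 20 rows; each row is the pose to reach, as a shift and turn from the pose commanded when the call began, along the tool's axes at that moment; what a row does not reach only later rows make up. A row lasts 1/10 s, in which the tool goes at most 50 mm and 8.59 degrees, less where a joint would pass 70% of its speed; a pose out of reach is approached as far as the arm can. A call with a gripper value outside its range is refused whole. The fingers move at their own pace and stop on an object; FORCE is the grip in N (left out, the last holds). Time passes only in rows, so rows that repeat a pose let the fingers close. It gives the time, the measured TCP pose, the force, the opening and the grip force at its end, in the units of the state.
- manip.get_state(): the state, without advancing time (a new reading comes with each control period).
- manip.grab_frame(name): name is "scene" or "top" or "wrist"; returns a dict with "color" (384x512x3 uint8, blue, green, red), "camera_matrix" (3x3 intrinsics, pixels), "R" (3x3) and "t" (3): a world point X has camera coordinates R X + t; the wrist camera has in their place "hand_eye" (4x4, takes a point from camera to tool coordinates, whose origin is the TCP and whose axes are the flange's). Camera axes: x right, y down, z forward; pixel columns grow to the right and rows downward; lengths in mm; the calibration is good to about 2 mm. A picture is of the moment at which its call begins: read the wrist's pose just before it. There is no depth.
- manip.sign_off(): hands the job in; it is judged then, once.
The state is a dict: "clock": time; "q": joint angles; "dq": joint speeds; "joint_efforts": joint torques, N m; "tcp_pos": TCP position; "tcp_rot": TCP orientation; "ft_force": force on the tool from outside, world axes, zero at the start; "torque": the same for the moment, N m; "width": finger opening in mm; "gripper_force": force on a finger pad.
Only numpy, scipy, OpenCV 4.12 (cv2) and the standard library are available. Lean on these libraries where they do the work, as an engineer would, in place of code of your own. Each camera call takes 0.05 s, during which the arm holds its last target. There are 200 camera calls.

TASK

The two empty white tube racks were left standing on their sides to dry. Push each one over with the fingers, where it stands, so that it lies on its plain base with its holes facing straight up. Only push: do not pick up or carry the racks or drag them about, and leave the filled rack, bottle, beaker and sponge undisturbed.

Things in the scene. Friction and masses are not known exactly. Their poses are not given: they have to be found in the camera images.
- rack_large: the larger open-frame tube rack of white plastic, empty, about 300 g. Starts on one long side: 160 mm long, 100 mm high, 50 mm thick. One large upright face is the plate with dark round holes, the other the plain base. Origin: centre of the underside as it starts. x points out of the hole face (at x = +25 mm; base face at -25 mm), y along the length, z up at the start; on its base, x points up
- rack_small: the smaller open-frame tube rack of white plastic, empty, about 180 g. Starts on one long side: 110 mm long, 80 mm high, 45 mm thick. One large upright face is the plate with dark round holes, the other the plain base. Origin: centre of the underside as it starts. x points out of the hole face (at x = +22.5 mm; base face at -22.5 mm), y along the length, z up at the start; on its base, x points up
- rack_large_mid (a point): the middle of the large rack's volume (50 mm above the bench at the start, 25 mm once on its base). A thin inner shelf lies close to the base, far from the hole plate. Pushed high on the hole face, the rack pivots on the lower edge of its base face without sliding much, needs a push below its own weight, and falls over by itself once leaned about 30 degrees
- rack_small_mid (a point): the middle of the small rack's volume (40 mm above the bench at the start, 22.5 mm once on its base). A thin inner shelf lies close to the base, far from the hole plate. Pushed high on the hole face, the rack pivots on the lower edge of its base face without sliding much, needs a push below its own weight, and falls over by itself once leaned about 30 degrees
- filled_rack: bystander: white rack 110 x 80 x 45 mm already on its base, with grey-capped tubes, 70 mm high in all; origin at the centre of its underside, z up
- reagent_bottle: bystander: clear glass bottle, 60 mm across, 110 mm high; origin at the centre of its underside, z up
- beaker: bystander: open glass beaker, 70 mm across, 85 mm high; origin at the centre of its underside, z up
- sponge: bystander: yellow sponge block 110 x 70 x 35 mm; origin at the centre of its underside, z up
Not all that is in view belongs to the job. Leave any orange or red look-alike of the rack_small alone.

How it is judged:
By the outcome, as a careful person would: the job done as asked, in the order asked, and still so for the second after the job is handed in, with the robot touching nothing.
It also fails if it takes over 48 s, if anything falls off the work surface, if the arm or the gripper's body presses on something with over 40 N, if the wrist force passes 120 N, or if a joint passes its speed limit or range.

## Working session

There is one attempt and no reset: what is moved stays moved. The work goes in short steps, Python scripts to look and compute and a shell command to move; the robot and the scene stay as the last step left them, time stands still between calls to the robot, and variables do not carry over. Pictures are saved under pics/ and viewed, at most 10 in all, crops included, and the job is handed in when it is done.

```bash
mkdir -p pics
python3 - <<'E'
from cell import manip
import cv2,pickle
d={}
for n in("scene","top"):
    f=manip.grab_frame(n);d[n]=f;cv2.imwrite(f"pics/{n}0.png",f["color"])
pickle.dump(d,open("f0.pkl","wb"))
s=manip.get_state();print({k:s[k] for k in("clock","tcp_pos","tcp_rot","width")})
E
```

```text
{'clock': 0.1, 'tcp_pos': array([212.27749122, 533.57341523, 204.38534631]), 'tcp_rot': array([-0.59132067, -3.08474666,  0.00316961]), 'width': 93.97080884622133}
```

View pics/scene0.png

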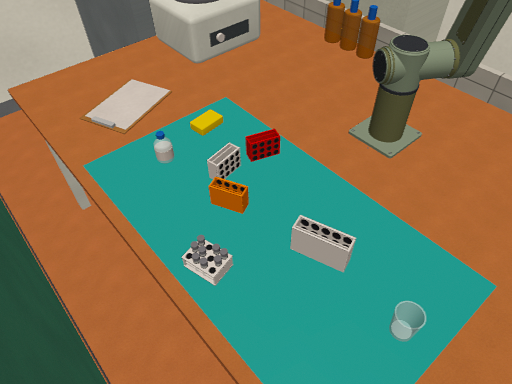

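View pics/top0.png

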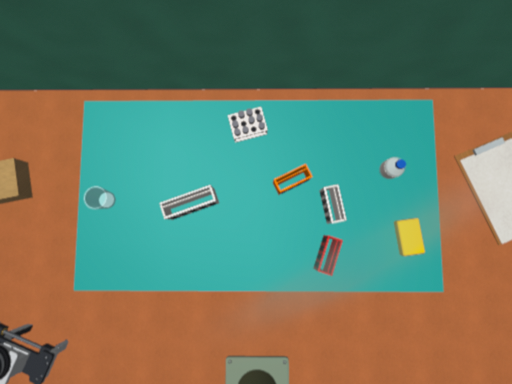

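The scene view shows the white large rack at (322,243), the white small rack at (224,161), and orange (229,195) and red (263,146) look-alikes. In the top view these are at (188,202), (334,204), (293,179) and (329,255). I need to see the hole faces closer up.

Run:
```python
import cv2,pickle,numpy as np
d=pickle.load(open("f0.pkl","rb"))
def c(n,x,y,w,h): return cv2.resize(d[n]["color"][y:y+h,x:x+w],(400,300),interpolation=cv2.INTER_CUBIC)
cv2.imwrite("pics/c1.png",np.vstack([np.hstack([c("scene",282,208,80,60),c("scene",184,131,80,60)]),np.hstack([c("top",148,172,80,60),c("top",294,174,80,60)])]))
```

```text
(no output)
```

View pics/c1.png

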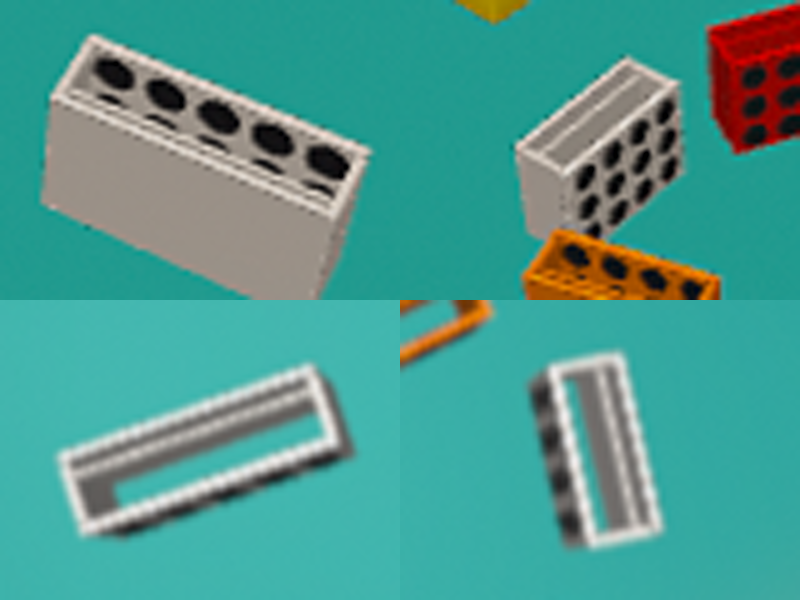

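Large rack: the holes face the robot and the base face points away, with top corners near (160,203), (211,185), (217,200), (164,218). Small rack: the holes face image left (+y), with top corners near (324,188), (338,185), (346,220), (332,223). The white ones fit the description, so I leave orange and red alone.

```bash
cat > h.py <<'E'
import numpy as np
def ray(f,uv,z):
    K,R,t=(np.array(f[k],float) for k in("camera_matrix","R","t"))
    c=-R.T@t; d=R.T@np.linalg.solve(K,[*uv,1]); return c+d*(z-c[2])/d[2]
def proj(f,X):
    p=np.array(f["camera_matrix"])@(np.array(f["R"])@X+np.array(f["t"]).ravel());return p[:2]/p[2]
E
python3 - <<'E'
import pickle
from h import *
from scipy.spatial.transform import Rotation as Ro
d=pickle.load(open("f0.pkl","rb"));np.set_printoptions(precision=1,suppress=True)
for n,z,P in(("L",100,[(160.,203),(211.3,185),(217,200),(164.4,218.4)]),("S",80,[(323.6,187.6),(338.4,185),(346.4,220.4),(332,223.4)])):
    w=np.array([ray(d["top"],p,z)[:2] for p in P]);print(n,w.tolist(),"mid",w.mean(0),"sides",np.linalg.norm(w-np.roll(w,-1,0),axis=1))
for n,p,z in(("orange",(293,179),80),("red",(329,255),80),("bottle",(395,167),60),("sponge",(411,237),35),("filled",(248,124),70),("beaker",(99,198),40)):print(n,ray(d["top"],p,z))
# scene check of top corners
for n,z,P in(("L",100,[(300.6,215.2),(292.4,227.4),(356,238.4)]),("S",80,[(309.6-125.6+103.5-0,0)])):
    if n=="L": print([ray(d["scene"],p,z) for p in P])
print([ray(d["scene"],p,80) for p in [(207.5+0,160.5),(229.6,143),(239.5,148)]])
print(Ro.from_rotvec([-0.591,-3.085,.003]).as_matrix())
E
```

```text
L [[558.2443612870679, 285.5880018884673], [611.7485929947123, 134.9228732840781], [567.2599245667728, 117.43367430057192], [512.9965849183084, 271.2064705303921]] mid [562.6 202.3] sides [159.9  47.8 163.1  47.5]
S [[606.5132615014968, -199.77231347453346], [614.3789220078736, -244.17289786178358], [508.61283521642525, -265.22942521853923], [499.6765661173247, -222.4835227110603]] mid [ 557.3 -232.9] sides [ 45.1 107.8  43.7 109.2]
orange [ 632.6 -108.5   80. ]
red [ 407.3 -211.6   80. ]
bottle [ 672.6 -422.9   60. ]
sponge [ 459.4 -472.3   35. ]
filled [806.1  28.   70. ]
beaker [578.3 494.9  40. ]
[array([566.5, 127.2, 100. ]), array([612.3, 142.4, 100. ]), array([514.4, 276.4, 100. ])]
[array([ 616. , -237.2,   80. ]), array([ 511. , -257.8,   80. ]), array([ 502.3, -216.5,   80. ])]
[[-0.9  0.4 -0. ]
 [ 0.4  0.9 -0. ]
 [ 0.  -0.  -1. ]]
```

```bash
cat > go.py <<'E'
import numpy as np,sys
from cell import manip
from scipy.spatial.transform import Rotation as Ro
x,y,z,px,py=map(float,sys.argv[1:])   # target TCP, push direction (= -tool x), tool down
s=manip.get_state();R=Ro.from_rotvec(s["tcp_rot"]);n=np.hypot(px,py);px/=n;py/=n
X=np.array([-px,-py,0]);Z=np.array([0,0,-1.]);T=Ro.from_matrix(np.c_[X,np.cross(Z,X),Z])
print("shift cm",(R.inv().apply(np.array([x,y,z])-s["tcp_pos"])/10).round(2),"turn",(R.inv()*T).as_rotvec().round(3),"t",s["clock"],s["q"][5])
E
python3 go.py 494 180.5 200 .942 .336;python3 go.py 494 180.5 88 .942 .336
```

```text
shift cm [-39.23 -22.39   0.47] turn [-0.002 -0.001 -0.721] t 0.1 -0.1505090303735932
shift cm [-39.24 -22.36  11.67] turn [-0.002 -0.001 -0.721] t 0.1 -0.1505090303735932
```

```bash
python3 -m inch '[[[-10,-5.5,0,0,0,-0.18,0],[-20,-11,0,0,0,-0.36,0],[-30,-17,0,0,0,-0.54,0],[-39.2,-22.4,0.5,0,0,-0.72,0],[-39.2,-22.4,0.5,0,0,-0.72,0],[-39.2,-22.4,0.5,0,0,-0.72,0],[-39.2,-22.4,0.5,0,0,-0.72,0],[-39.2,-22.4,0.5,0,0,-0.72,0],[-39.2,-22.4,0.5,0,0,-0.72,0],[-39.2,-22.4,0.5,0,0,-0.72,0],[-39.2,-22.4,0.5,0,0,-0.72,0],[-39.2,-22.4,5,0,0,-0.72,0],[-39.2,-22.4,9,0,0,-0.72,0],[-39.2,-22.4,11.7,0,0,-0.72,0],[-39.2,-22.4,11.7,0,0,-0.72,0],[-39.2,-22.4,11.7,0,0,-0.72,0]]]'
python3 go.py 494 180.5 88 .942 .336
python3 - <<'E'
from cell import manip
import cv2
f=manip.grab_frame("wrist");cv2.imwrite("pics/w1.png",f["color"])
E
```

```text
clock: 1.7
tcp_pos: [493.3, 181.9, 88.5]
tcp_rot: [0.535, -3.095, -0.0]
ft_force: [0.7, 0.6, -0.0]
width: 0.9
gripper_force: 0.0
shift cm [-0.02 -0.16  0.05] turn [ 0.    -0.001 -0.   ] t 1.7 -1.7247369876426006
```

View pics/w1.png

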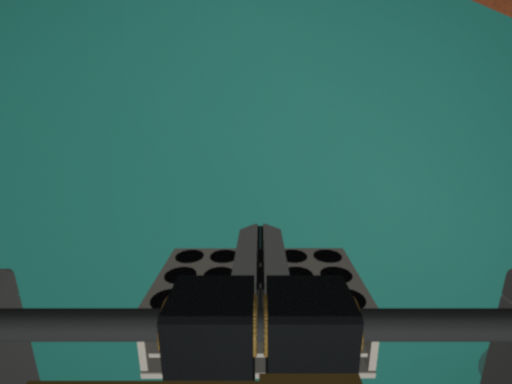

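The wrist view shows the hole face square to the fingers and centred (rack spans 140–378, fingers at 260). I'll push now.

```bash
python3 -m inch '[[[-2,0,0,0,0,0,0],[-3.5,0,0,0,0,0,0],[-4,0,0,0,0,0,0],[-4.5,0,0,0,0,0,0],[-5,0,0,0,0,0,0],[-5.5,0,0,0,0,0,0],[-6,0,0,0,0,0,0],[-6.4,0,0,0,0,0,0],[-6.8,0,0,0,0,0,0],[-7.2,0,0,0,0,0,0],[-7.2,0,0,0,0,0,0]]]'
python3 - <<'E'
from cell import manip
import cv2,numpy as np
a=manip.grab_frame("wrist")["color"];b=manip.grab_frame("scene")["color"]
c=cv2.resize(b[190:290,260:394],(536,400))
cv2.imwrite("pics/p2.png",np.hstack([cv2.resize(a,(260,195)),np.zeros((195,4,3),np.uint8),cv2.resize(c,(261,195))]))
E
```

```text
clock: 2.85
tcp_pos: [562.6, 205.4, 88.4]
tcp_rot: [-0.533, 3.095, 0.0]
ft_force: [0.1, 0.8, 0.3]
width: 0.2
gripper_force: 0.0
```

View pics/p2.png

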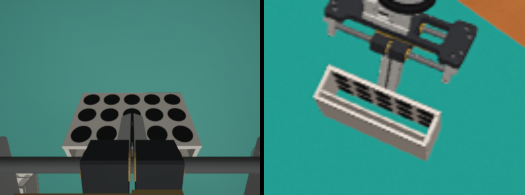

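The rack is leaning away near its balance point, with almost no push force left. I'll continue slowly.

```bash
python3 -m inch '[[[-0.4,0,0,0,0,0,0],[-0.8,0,0,0,0,0,0],[-1.2,0,0,0,0,0,0],[-1.6,0,0,0,0,0,0],[-1.6,0,0,0,0,0,0],[-1.6,0,0,0,0,0,0],[-1.6,0,0,0,0,0,0],[-1.6,0,0,0,0,0,0]]]'
python3 - <<'E'
from cell import manip
import cv2,numpy as np
a=manip.grab_frame("wrist")["color"];b=manip.grab_frame("scene")["color"]
c=cv2.resize(b[190:290,260:394],(402,300))
cv2.imwrite("pics/p3.png",np.hstack([cv2.resize(a,(390,300)),c]))
E
python3 go.py 545 -160 200 .207 -.978
```

```text
clock: 3.75
tcp_pos: [576.8, 210.6, 88.4]
tcp_rot: [0.533, -3.096, 0.0]
ft_force: [0.5, 0.5, -0.3]
width: 0.5
gripper_force: 0.0
shift cm [ 15.4  -33.85 -11.15] turn [-0.    -0.     1.703] t 3.85 -1.7027953204853785
```

View pics/p3.png

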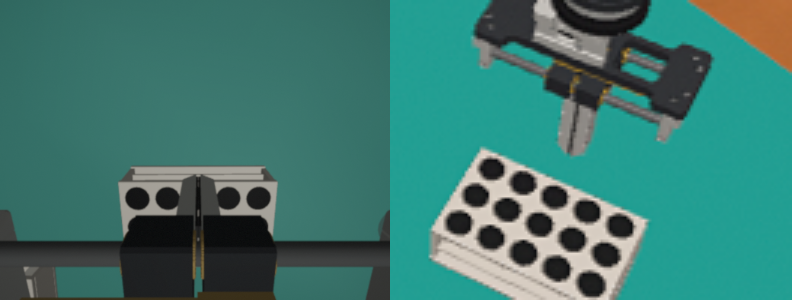

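The large rack lies flat, holes up. Next, the small one.

```bash
python3 -m inch '[[[0,0,-4,0,0,0,0],[0.5,-1,-8,0,0,0,0],[3,-6,-11.2,0,0,0.3,0],[5,-10,-11.2,0,0,0.5,0],[7,-15,-11.2,0,0,0.7,0],[9,-20,-11.2,0,0,0.9,0],[12,-25,-11.2,0,0,1.1,0],[15,-33.9,-11.2,0,0,1.3,0],[15.2,-33.9,-11.2,0,0,1.5,0],[15.2,-33.9,-11.2,0,0,1.7,0],[15.2,-33.9,-11.2,0,0,1.7,0],[15.2,-33.9,-11.2,0,0,1.7,0],[15.2,-33.9,-11.2,0,0,1.7,0],[15.2,-33.9,-11.2,0,0,1.7,0],[15.2,-33.9,-11.2,0,0,1.7,0],[15.2,-33.9,-11.2,0,0,1.7,0]]]'
python3 go.py 546 -168 70 .207 -.978
```

```text
clock: 5.45
tcp_pos: [547.1, -159.7, 200.5]
tcp_rot: [1.973, 2.445, -0.0]
ft_force: [-0.2, 0.3, 0.4]
width: 0.7
gripper_force: 0.0
shift cm [-0.79 -0.28 13.05] turn [-0.     0.     0.005] t 5.45 -0.649006726403467
```

```bash
python3 -m inch '[[[-0.4,-0.3,4,0,0,0,0],[-0.4,-0.3,8,0,0,0,0],[-0.4,-0.3,11,0,0,0,0],[-0.4,-0.3,13,0,0,0,0],[-0.4,-0.3,13,0,0,0,0],[-0.4,-0.3,13,0,0,0,0]]]'
python3 - <<'E'
from cell import manip
import cv2
cv2.imwrite("pics/w4.png",manip.grab_frame("wrist")["color"])
E
```

```text
clock: 6.05
tcp_pos: [545.2, -164.3, 70.7]
tcp_rot: [-1.973, -2.445, 0.0]
ft_force: [0.2, -0.2, 0.2]
width: 0.2
gripper_force: 0.0
```

View pics/w4.png

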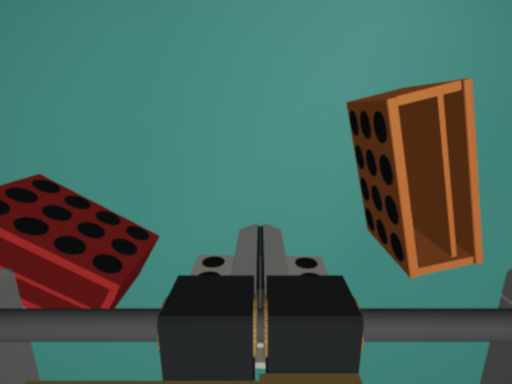

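The small rack's white hole face is centred behind the fingers (192–328). Orange and red are clear of the path.

```bash
python3 -m inch '[[[-2,0,0,0,0,0,0],[-3,0,0,0,0,0,0],[-3.5,0,0,0,0,0,0],[-4,0,0,0,0,0,0],[-4.5,0,0,0,0,0,0],[-5,0,0,0,0,0,0],[-5.4,0,0,0,0,0,0],[-5.8,0,0,0,0,0,0],[-6.2,0,0,0,0,0,0],[-6.5,0,0,0,0,0,0],[-6.8,0,0,0,0,0,0],[-7.1,0,0,0,0,0,0],[-7.4,0,0,0,0,0,0],[-7.4,0,0,0,0,0,0],[-7.4,0,0,0,0,0,0],[-7.4,0,0,0,0,0,0],[-7.4,0,0,0,0,0,0]]]'
python3 - <<'E'
from cell import manip
import cv2,numpy as np
b=manip.grab_frame("scene")["color"];t=manip.grab_frame("top")["color"]
cv2.imwrite("pics/p5.png",np.hstack([cv2.resize(b[110:210,170:303],(399,300)),cv2.resize(t[150:250,290:423],(399,300))]))
E
```

```text
clock: 7.8
tcp_pos: [560.6, -236.4, 70.4]
tcp_rot: [-1.974, -2.444, 0.0]
ft_force: [0.2, -1.0, -0.4]
width: 0.5
gripper_force: 0.0
```

View pics/p5.png

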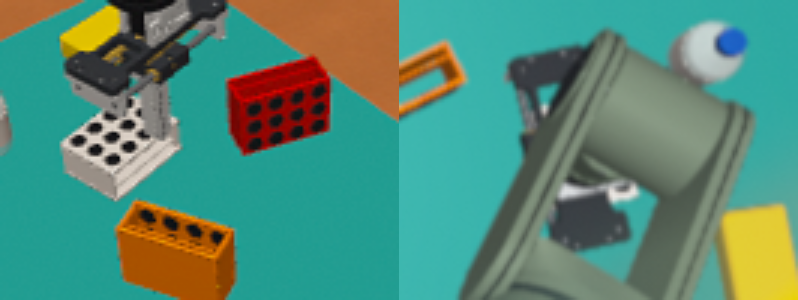

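The small rack is down with its holes up. I'll retreat straight up and take a final look.

```bash
python3 -m inch '[[[0,0,-4,0,0,0,0],[2,0,-8,0,0,0,0],[6,0,-12,0,0,0,0],[11,0,-14,0,0,0,0],[16,0,-14,0,0,0,0],[21,0,-14,0,0,0,0],[26,0,-14,0,0,0,0],[26,0,-14,0,0,0,0],[26,0,-14,0,0,0,0],[26,0,-14,0,0,0,0]]]'
python3 - <<'E'
from cell import manip
import cv2,numpy as np
b=manip.grab_frame("scene")["color"];t=manip.grab_frame("top")["color"]
cv2.imwrite("pics/p6.png",np.hstack([cv2.resize(b[90:350,160:440],(400,371)),cv2.resize(t[90:300,70:450],(400,221))[[*range(221)]+[220]*150]]))
E
```

```text
clock: 8.9
tcp_pos: [506.3, 16.8, 210.6]
tcp_rot: [1.973, 2.443, -0.001]
ft_force: [-0.1, -0.5, 0.2]
width: 0.5
gripper_force: 0.0
```

View pics/p6.png

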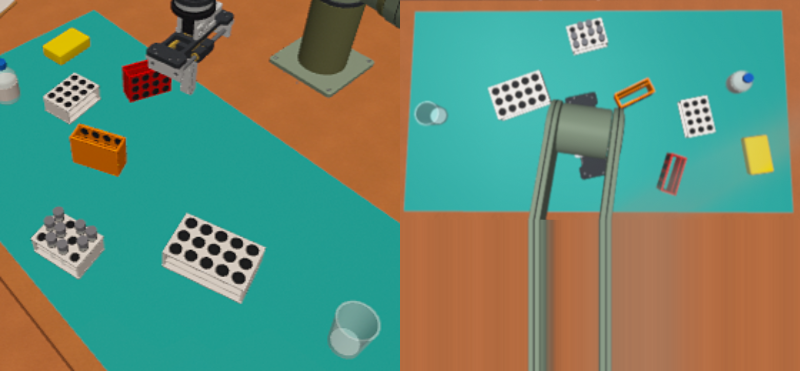

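Both white racks lie flat with their holes up. Nothing else moved, and the arm is clear.

```bash
python3 -c "
from cell import manip
print(manip.sign_off())"
```

```text
the job is handed in; nothing more can be done
None
```

Both white racks were pushed over where they stood and now lie on their bases with holes up; the final pictures show nothing else moved, and I handed the job in at about 9 s of the 48 s allowed.

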